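Feed one batch of reject tile pieces to the crusher

ROBOT

A 7-joint arm with a two-finger parallel gripper is mounted at the origin on the work surface. World frame = base frame: x ahead of the robot, y to its left, z up, the work surface at z = 0. Lengths are in m, angles in rad, forces in N, time in s.
With the tool pointing down it reaches from about 0.4 to 0.9 m from the base axis. Payload 5.5 kg.
Tool frame: the origin (TCP) lies at the very end of the fingers, on their centre line; the grasp point (between the pads) lies 19 mm behind it; z points along the fingers, y is the line along which they close (so a half turn about z gives the same grasp; the last joint's range is limited). The gripper opens to 85 mm and grips with 20 to 120 N. Pads are 22 mm wide; open, the fingers measure 114 mm over their backs; the gripper's body (76 mm by 85 mm) begins 54 mm behind the grasp point. The pads swing forward as they close: fully open they stand 13 mm farther back than shut.
Start: joints at [-0.985, 0.501, -0.427, 1.55, 0.221, 1.138, -0.21], TCP at [0.206, 0.616, 0.231] pointing down, gripper open.
Joint ranges: [-2.88, 2.88], [-0.31, 2.03], [-1.54, 1.56], [0.2, 2.42], [-1.41, 4.55], [0.19, 2.02], [-2.57, 2.57]. Speed limits (rad/s): [2.57, 2.57, 3.14, 3.14, 3.14, 3.14, 3.14].

INTERFACE

Orientations are given as a 3x3 rotation matrix whose columns are the frame's x, y, z axes.
In Python, from workcell import manip gives the robot as it stands. The module is installed in compiled form; this text tells all that it offers.
- The arm moves only by the tool drive_tool, never from a script. Its argument "steps" is a list of rows, each a list of 7 numbers: the closure, from -1 (fully open) to 1 (shut), then the shift along the tool's x, y, z in m, then the turn, a rotation vector about the tool's x, y, z in degrees. In form: [[gripper, tx, ty, tz, ax, ay, az], ...]. A call has 1 to 20 rows; each row shifts and turns the commanded pose from where the row before left it, along the tool's axes as they then stand; what a row does not reach is not made up. A row lasts 1/10 s, in which the tool goes at most 50 mm and 8.59 degrees, less where a joint would pass 70% of its speed; a pose out of reach is approached as far as the arm can. A call with a gripper value outside its range is refused whole. The fingers move at their own pace and stop on an object; the grip force is fixed at half the most. Time passes only in rows, so rows that do not move let the fingers close. It gives the time, the measured TCP pose, the force, the opening and the grip force at its end, in the units of the state.
- manip.get_state(): the state, without advancing time (a new reading comes with each control period).
- manip.camera(name): name is "scene" or "top" or "wrist"; returns the picture (480x640x3 uint8, red, green, blue); there is no depth.
- manip.get_calibration(name): a dict with "fx", "fy", "cx", "cy" (pixels), "camera_from_world" (4x4, takes a point from world to camera coordinates); the wrist camera has in their place "tool_from_camera" (4x4, takes a point from camera to tool coordinates, whose origin is the TCP and whose axes are the flange's). Camera axes: x right, y down, z forward; pixel columns grow to the right and rows downward; lengths in m; the calibration is good to about 2 mm. A picture is of the moment at which its call begins: read the wrist's pose just before it. get_calibration takes no time and is no camera call.
- manip.close_job(): hands the job in; it is judged then, once.
The state is a dict: "time": time; "joint_positions": joint angles; "joint_vel": joint speeds; "joint_efforts": joint torques, N m; "eef_pos": TCP position; "orientation": TCP orientation; "force": force on the tool from outside, world axes, zero at the start; "wrist_torque": the same for the moment, N m; "opening": finger opening in m; "finger_force": force on a finger pad.
Only numpy, scipy, OpenCV 4.12 (cv2) and the standard library are available. Lean on these libraries where they do the work, as an engineer would, in place of code of your own. Each camera call takes 0.05 s, during which the arm holds its last target. There are 200 camera calls.

TASK

Make up one crusher batch: lay exactly three of the green-glazed tile pieces in the level tip tray and let go of them, then lift the tray by its red handle to tip all three into the hopper, lower the tray level again, and only then press the green start button fully down. Put every other tile piece, the fourth green one and all the amber ones, in the wooden crate (at any time), and do not disturb the vase, the glaze jar or the brush.

Things in the scene. Friction and masses are not known exactly. Their poses are not given: they have to be found in the camera images.
- green1: piece of glazed roof tile, a flat slab 64 x 40 x 18 mm (the last 20 mm at its +x end is only 30 mm wide), 85 g, green glaze on a terracotta body; origin at the centre of its underside, x along the 64 mm length, z up when glaze is up
- green2: piece of glazed roof tile, a flat slab 64 x 40 x 18 mm (the last 20 mm at its +x end is only 30 mm wide), 85 g, green glaze on a terracotta body; origin at the centre of its underside, x along the 64 mm length, z up when glaze is up
- green3: piece of glazed roof tile, a flat slab 64 x 40 x 18 mm (the last 20 mm at its +x end is only 30 mm wide), 85 g, green glaze on a terracotta body; origin at the centre of its underside, x along the 64 mm length, z up when glaze is up
- green4: piece of glazed roof tile, a flat slab 64 x 40 x 18 mm (the last 20 mm at its +x end is only 30 mm wide), 85 g, green glaze on a terracotta body; origin at the centre of its underside, x along the 64 mm length, z up when glaze is up
- amber1: piece of glazed roof tile, a flat slab 64 x 40 x 18 mm (the last 20 mm at its +x end is only 30 mm wide), 85 g, amber glaze on a terracotta body; origin at the centre of its underside, x along the 64 mm length, z up when glaze is up; may be absent
- amber2: piece of glazed roof tile, a flat slab 64 x 40 x 18 mm (the last 20 mm at its +x end is only 30 mm wide), 85 g, amber glaze on a terracotta body; origin at the centre of its underside, x along the 64 mm length, z up when glaze is up; may be absent
- amber3: piece of glazed roof tile, a flat slab 64 x 40 x 18 mm (the last 20 mm at its +x end is only 30 mm wide), 85 g, amber glaze on a terracotta body; origin at the centre of its underside, x along the 64 mm length, z up when glaze is up; may be absent
- feeder: fixed crusher feeder; origin on the bench under the centre of its tip tray, x points from the tray handle to the hopper. In this frame: blue plinth 200 x 150 mm and 88 mm high under the tray; steel hopper beyond it, inside x 105 to 273 mm, y +-90 mm, open at the top, side walls 130 mm and far wall 160 mm high; grey button pod 60 x 50 mm, 75 mm high, at x -30, y -125 mm
- hopper_floor (a point): centre of the hopper's inner floor, 12 mm above the bench; axes as the feeder's. The hopper rim on the tray side is 78 mm above this point
- tip_tray (a joint): tilt of the aluminium tip tray, rad: 0 level, grows as its handle is lifted, stop at 1.1; falls back level by its own weight (0.5 kg)
- tray_floor (a point): centre of the tray's inner floor (96 mm above the bench when level), turns with the tray; inside 200 mm along x by 150 mm along y, walls 40 mm high on three sides, 6 mm thick, open towards the hopper (+x)
- tray_handle (a point): middle of the red round handle bar, 14 mm thick, 110 mm long along the feeder's y, free to 42 mm from the tray's rear wall; 124 mm above the bench when level; best pinched from above across x
- tray_hinge (a point): the tray's hinge axis (along y), at the hopper edge, 92 mm above the bench; the handle is 248 mm from it towards -x and 32 mm above it when level
- start_button (a joint): travel of the green start button, m: 0 up, 0.008 fully down, sprung (5 N)
- start_button_top (a point): centre of the button's top face, 36 mm across; press straight down
- crate: fixed open wooden crate 220 x 180 x 60 mm, walls and floor 8 mm; origin at the centre of its underside, x along the 220 mm side
- crate_in (a point): centre of the crate's inner floor, 8 mm above the bench; axes as the crate's
- peach_vase: bystander: amber peach-shaped vase, 80 mm across, 96 mm tall; origin under its centre
- glaze_jar: bystander: green glaze jar with a white cap, 68 mm across, 90 mm tall; origin under its centre
- brush: bystander: brush lying on the bench, about 200 mm long; origin near its middle
Mind the look-alikes: they are no part of the job. Leave any blue or white look-alike of the amber2 alone.

How it is judged:
On the way, in this order (a step that is already met when the one before it is completed fails the run):
1. exactly three green pieces, and no amber one, lie released and at rest in the level tray ((((x of green2 in the frame of tray_floor between -0.105 and 0.105 m and y of green2 in the frame of tray_floor between -0.08 and 0.08 m and z of green2 in the frame of tray_floor between -0.012 and 0.06 m) and (x of green3 in the frame of tray_floor between -0.105 and 0.105 m and y of green3 in the frame of tray_floor between -0.08 and 0.08 m and z of green3 in the frame of tray_floor between -0.012 and 0.06 m) and (x of green4 in the frame of tray_floor between -0.105 and 0.105 m and y of green4 in the frame of tray_floor between -0.08 and 0.08 m and z of green4 in the frame of tray_floor between -0.012 and 0.06 m) and not (x of green1 in the frame of tray_floor between -0.105 and 0.105 m and y of green1 in the frame of tray_floor between -0.08 and 0.08 m and z of green1 in the frame of tray_floor between -0.012 and 0.06 m)) or ((x of green1 in the frame of tray_floor between -0.105 and 0.105 m and y of green1 in the frame of tray_floor between -0.08 and 0.08 m and z of green1 in the frame of tray_floor between -0.012 and 0.06 m) and (x of green3 in the frame of tray_floor between -0.105 and 0.105 m and y of green3 in the frame of tray_floor between -0.08 and 0.08 m and z of green3 in the frame of tray_floor between -0.012 and 0.06 m) and (x of green4 in the frame of tray_floor between -0.105 and 0.105 m and y of green4 in the frame of tray_floor between -0.08 and 0.08 m and z of green4 in the frame of tray_floor between -0.012 and 0.06 m) and not (x of green2 in the frame of tray_floor between -0.105 and 0.105 m and y of green2 in the frame of tray_floor between -0.08 and 0.08 m and z of green2 in the frame of tray_floor between -0.012 and 0.06 m)) or ((x of green1 in the frame of tray_floor between -0.105 and 0.105 m and y of green1 in the frame of tray_floor between -0.08 and 0.08 m and z of green1 in the frame of tray_floor between -0.012 and 0.06 m) and (x of green2 in the frame of tray_floor between -0.105 and 0.105 m and y of green2 in the frame of tray_floor between -0.08 and 0.08 m and z of green2 in the frame of tray_floor between -0.012 and 0.06 m) and (x of green4 in the frame of tray_floor between -0.105 and 0.105 m and y of green4 in the frame of tray_floor between -0.08 and 0.08 m and z of green4 in the frame of tray_floor between -0.012 and 0.06 m) and not (x of green3 in the frame of tray_floor between -0.105 and 0.105 m and y of green3 in the frame of tray_floor between -0.08 and 0.08 m and z of green3 in the frame of tray_floor between -0.012 and 0.06 m)) or ((x of green1 in the frame of tray_floor between -0.105 and 0.105 m and y of green1 in the frame of tray_floor between -0.08 and 0.08 m and z of green1 in the frame of tray_floor between -0.012 and 0.06 m) and (x of green2 in the frame of tray_floor between -0.105 and 0.105 m and y of green2 in the frame of tray_floor between -0.08 and 0.08 m and z of green2 in the frame of tray_floor between -0.012 and 0.06 m) and (x of green3 in the frame of tray_floor between -0.105 and 0.105 m and y of green3 in the frame of tray_floor between -0.08 and 0.08 m and z of green3 in the frame of tray_floor between -0.012 and 0.06 m) and not (x of green4 in the frame of tray_floor between -0.105 and 0.105 m and y of green4 in the frame of tray_floor between -0.08 and 0.08 m and z of green4 in the frame of tray_floor between -0.012 and 0.06 m))) and value of joint tip_tray below 0.08 rad and not (x of amber1 in the frame of tray_floor between -0.105 and 0.105 m and y of amber1 in the frame of tray_floor between -0.08 and 0.08 m and z of amber1 in the frame of tray_floor between -0.012 and 0.06 m) and not (x of amber2 in the frame of tray_floor between -0.105 and 0.105 m and y of amber2 in the frame of tray_floor between -0.08 and 0.08 m and z of amber2 in the frame of tray_floor between -0.012 and 0.06 m) and not (x of amber3 in the frame of tray_floor between -0.105 and 0.105 m and y of amber3 in the frame of tray_floor between -0.08 and 0.08 m and z of amber3 in the frame of tray_floor between -0.012 and 0.06 m) and linear speed of each of green1, green2, green3, green4 below 0.05 m/s and contact force between the fingers and green1 below 0.3 N and contact force between the fingers and green2 below 0.3 N and contact force between the fingers and green3 below 0.3 N and contact force between the fingers and green4 below 0.3 N), for 0.3 s.
2. the tray is tipped up by more than 0.6 rad (value of joint tip_tray above 0.6 rad), for 0.1 s.
3. exactly three green pieces are in the hopper and the tray is level again (below 0.08 rad) ((((x of green2 in the frame of hopper_floor between -0.088 and 0.088 m and y of green2 in the frame of hopper_floor between -0.092 and 0.092 m and z of green2 in the frame of hopper_floor between -0.012 and 0.11 m) and (x of green3 in the frame of hopper_floor between -0.088 and 0.088 m and y of green3 in the frame of hopper_floor between -0.092 and 0.092 m and z of green3 in the frame of hopper_floor between -0.012 and 0.11 m) and (x of green4 in the frame of hopper_floor between -0.088 and 0.088 m and y of green4 in the frame of hopper_floor between -0.092 and 0.092 m and z of green4 in the frame of hopper_floor between -0.012 and 0.11 m) and not (x of green1 in the frame of hopper_floor between -0.088 and 0.088 m and y of green1 in the frame of hopper_floor between -0.092 and 0.092 m and z of green1 in the frame of hopper_floor between -0.012 and 0.11 m)) or ((x of green1 in the frame of hopper_floor between -0.088 and 0.088 m and y of green1 in the frame of hopper_floor between -0.092 and 0.092 m and z of green1 in the frame of hopper_floor between -0.012 and 0.11 m) and (x of green3 in the frame of hopper_floor between -0.088 and 0.088 m and y of green3 in the frame of hopper_floor between -0.092 and 0.092 m and z of green3 in the frame of hopper_floor between -0.012 and 0.11 m) and (x of green4 in the frame of hopper_floor between -0.088 and 0.088 m and y of green4 in the frame of hopper_floor between -0.092 and 0.092 m and z of green4 in the frame of hopper_floor between -0.012 and 0.11 m) and not (x of green2 in the frame of hopper_floor between -0.088 and 0.088 m and y of green2 in the frame of hopper_floor between -0.092 and 0.092 m and z of green2 in the frame of hopper_floor between -0.012 and 0.11 m)) or ((x of green1 in the frame of hopper_floor between -0.088 and 0.088 m and y of green1 in the frame of hopper_floor between -0.092 and 0.092 m and z of green1 in the frame of hopper_floor between -0.012 and 0.11 m) and (x of green2 in the frame of hopper_floor between -0.088 and 0.088 m and y of green2 in the frame of hopper_floor between -0.092 and 0.092 m and z of green2 in the frame of hopper_floor between -0.012 and 0.11 m) and (x of green4 in the frame of hopper_floor between -0.088 and 0.088 m and y of green4 in the frame of hopper_floor between -0.092 and 0.092 m and z of green4 in the frame of hopper_floor between -0.012 and 0.11 m) and not (x of green3 in the frame of hopper_floor between -0.088 and 0.088 m and y of green3 in the frame of hopper_floor between -0.092 and 0.092 m and z of green3 in the frame of hopper_floor between -0.012 and 0.11 m)) or ((x of green1 in the frame of hopper_floor between -0.088 and 0.088 m and y of green1 in the frame of hopper_floor between -0.092 and 0.092 m and z of green1 in the frame of hopper_floor between -0.012 and 0.11 m) and (x of green2 in the frame of hopper_floor between -0.088 and 0.088 m and y of green2 in the frame of hopper_floor between -0.092 and 0.092 m and z of green2 in the frame of hopper_floor between -0.012 and 0.11 m) and (x of green3 in the frame of hopper_floor between -0.088 and 0.088 m and y of green3 in the frame of hopper_floor between -0.092 and 0.092 m and z of green3 in the frame of hopper_floor between -0.012 and 0.11 m) and not (x of green4 in the frame of hopper_floor between -0.088 and 0.088 m and y of green4 in the frame of hopper_floor between -0.092 and 0.092 m and z of green4 in the frame of hopper_floor between -0.012 and 0.11 m))) and value of joint tip_tray below 0.08 rad), for 0.2 s.
4. the start button is pressed down (more than 6 mm) (value of joint start_button above 0.006 m), for 0.05 s.
At the end, for the whole second after the job is handed in: Exactly three green pieces lie in the hopper below the top of its side walls, the fourth green and every amber piece lie inside the crate below its rim, all at rest (under 0.05 m/s); the tray is level (below 0.08 rad) and the start button is up again ((((x of green2 in the frame of hopper_floor between -0.088 and 0.088 m and y of green2 in the frame of hopper_floor between -0.092 and 0.092 m and z of green2 in the frame of hopper_floor between -0.012 and 0.11 m) and (x of green3 in the frame of hopper_floor between -0.088 and 0.088 m and y of green3 in the frame of hopper_floor between -0.092 and 0.092 m and z of green3 in the frame of hopper_floor between -0.012 and 0.11 m) and (x of green4 in the frame of hopper_floor between -0.088 and 0.088 m and y of green4 in the frame of hopper_floor between -0.092 and 0.092 m and z of green4 in the frame of hopper_floor between -0.012 and 0.11 m) and (x of green1 in the frame of crate_in between -0.102 and 0.102 m and y of green1 in the frame of crate_in between -0.082 and 0.082 m and z of green1 in the frame of crate_in between -0.012 and 0.052 m)) or ((x of green1 in the frame of hopper_floor between -0.088 and 0.088 m and y of green1 in the frame of hopper_floor between -0.092 and 0.092 m and z of green1 in the frame of hopper_floor between -0.012 and 0.11 m) and (x of green3 in the frame of hopper_floor between -0.088 and 0.088 m and y of green3 in the frame of hopper_floor between -0.092 and 0.092 m and z of green3 in the frame of hopper_floor between -0.012 and 0.11 m) and (x of green4 in the frame of hopper_floor between -0.088 and 0.088 m and y of green4 in the frame of hopper_floor between -0.092 and 0.092 m and z of green4 in the frame of hopper_floor between -0.012 and 0.11 m) and (x of green2 in the frame of crate_in between -0.102 and 0.102 m and y of green2 in the frame of crate_in between -0.082 and 0.082 m and z of green2 in the frame of crate_in between -0.012 and 0.052 m)) or ((x of green1 in the frame of hopper_floor between -0.088 and 0.088 m and y of green1 in the frame of hopper_floor between -0.092 and 0.092 m and z of green1 in the frame of hopper_floor between -0.012 and 0.11 m) and (x of green2 in the frame of hopper_floor between -0.088 and 0.088 m and y of green2 in the frame of hopper_floor between -0.092 and 0.092 m and z of green2 in the frame of hopper_floor between -0.012 and 0.11 m) and (x of green4 in the frame of hopper_floor between -0.088 and 0.088 m and y of green4 in the frame of hopper_floor between -0.092 and 0.092 m and z of green4 in the frame of hopper_floor between -0.012 and 0.11 m) and (x of green3 in the frame of crate_in between -0.102 and 0.102 m and y of green3 in the frame of crate_in between -0.082 and 0.082 m and z of green3 in the frame of crate_in between -0.012 and 0.052 m)) or ((x of green1 in the frame of hopper_floor between -0.088 and 0.088 m and y of green1 in the frame of hopper_floor between -0.092 and 0.092 m and z of green1 in the frame of hopper_floor between -0.012 and 0.11 m) and (x of green2 in the frame of hopper_floor between -0.088 and 0.088 m and y of green2 in the frame of hopper_floor between -0.092 and 0.092 m and z of green2 in the frame of hopper_floor between -0.012 and 0.11 m) and (x of green3 in the frame of hopper_floor between -0.088 and 0.088 m and y of green3 in the frame of hopper_floor between -0.092 and 0.092 m and z of green3 in the frame of hopper_floor between -0.012 and 0.11 m) and (x of green4 in the frame of crate_in between -0.102 and 0.102 m and y of green4 in the frame of crate_in between -0.082 and 0.082 m and z of green4 in the frame of crate_in between -0.012 and 0.052 m))) and x of amber1 in the frame of crate_in between -0.102 and 0.102 m and y of amber1 in the frame of crate_in between -0.082 and 0.082 m and z of amber1 in the frame of crate_in between -0.012 and 0.052 m and x of amber2 in the frame of crate_in between -0.102 and 0.102 m and y of amber2 in the frame of crate_in between -0.082 and 0.082 m and z of amber2 in the frame of crate_in between -0.012 and 0.052 m and x of amber3 in the frame of crate_in between -0.102 and 0.102 m and y of amber3 in the frame of crate_in between -0.082 and 0.082 m and z of amber3 in the frame of crate_in between -0.012 and 0.052 m and value of joint tip_tray below 0.08 rad and value of joint start_button below 0.003 m and linear speed of each of green1, green2, green3, green4, amber1, amber2, amber3 below 0.05 m/s); the robot touches nothing.
It fails at once if a bystander (vase, jar, brush) is moved by more than 30 mm or knocked over (distance of any of peach_vase, glaze_jar, brush from where it was at the start of the episode above 0.03 m or angle between any of peach_vase, glaze_jar's own z axis and vertical above 0.5 rad).
It fails at once if an amber piece goes into the hopper ((x of amber1 in the frame of hopper_floor between -0.088 and 0.088 m and y of amber1 in the frame of hopper_floor between -0.092 and 0.092 m and z of amber1 in the frame of hopper_floor between -0.012 and 0.11 m) or (x of amber2 in the frame of hopper_floor between -0.088 and 0.088 m and y of amber2 in the frame of hopper_floor between -0.092 and 0.092 m and z of amber2 in the frame of hopper_floor between -0.012 and 0.11 m) or (x of amber3 in the frame of hopper_floor between -0.088 and 0.088 m and y of amber3 in the frame of hopper_floor between -0.092 and 0.092 m and z of amber3 in the frame of hopper_floor between -0.012 and 0.11 m)).
Of amber1, amber2, amber3 only 1 to 3 are there at a start; the rules pass over those that are not, and their reading is None.
At some moment in a run one of green1, green2, green3, green4, amber1, amber2, amber3 may be knocked a few centimetres aside while the robot is not near it.
It also fails if it takes over 210 s, if anything falls off the work surface, if the arm or the gripper's body presses on something with over 40 N, if the wrist force passes 120 N, or if a joint passes its speed limit or range.

## Working session

There is one attempt and no reset: what is moved stays moved. The work goes in short steps, Python scripts to look and compute and a tool call to move; the robot and the scene stay as the last step left them, time stands still between calls to the robot, and variables do not carry over. Pictures are saved under pics/ and viewed, at most 14 in all, crops included, and the job is handed in when it is done.

Besides the shell and the picture viewer there is one more tool, called after ">>>" by a JSON object that holds its "method" and its "body". drive_tool: Moves the arm, as the interface text tells. Its arguments: {"type":"object","properties":{"steps":{"type":"array","items":{"type":"array","items":{"type":"number"}}}},"required":["steps"]}

```bash
mkdir -p pics
python3 - <<'E'
from workcell import manip
import cv2
for n in("top","scene"):
    im=manip.camera(n); cv2.imwrite(f"pics/{n}0.png",im[:,:,::-1]); c=manip.get_calibration(n); print(n,c)
print(manip.get_calibration("wrist")); s=manip.get_state(); print(s)
E
```

```text
top {'fx': 536.3797999263602, 'fy': 536.3797999263602, 'cx': 325.00586053399593, 'cy': 246.12795081339883, 'camera_from_world': array([[-0.01675827, -0.99985744,  0.00206568, -0.014023  ],
       [-0.98829584,  0.01625112, -0.15168136,  0.59772636],
       [ 0.15162617, -0.00458342, -0.98842729,  1.16442505],
       [ 0.        ,  0.        ,  0.        ,  1.        ]])}
scene {'fx': 589.3375592663224, 'fy': 589.3375592663224, 'cx': 319.51397540244426, 'cy': 236.95077015898335, 'camera_from_world': array([[ 0.71420599,  0.69992986,  0.00282759, -0.40168667],
       [ 0.52116702, -0.5290917 , -0.66966179, -0.23420734],
       [-0.46722023,  0.4797501 , -0.74266082,  1.76821314],
       [ 0.        ,  0.        ,  0.        ,  1.        ]])}
{'fx': 367.36469252389014, 'fy': 367.36469252389014, 'cx': 319.7695781809733, 'cy': 237.22493479464293, 'tool_from_camera': array([[ 4.12609236e-04, -9.46735233e-01, -3.22012776e-01,
         8.21877291e-02],
       [ 9.99999420e-01,  7.11055718e-04, -8.09199275e-04,
         2.52124635e-05],
       [ 9.95066490e-04, -3.22012255e-01,  9.46734977e-0
[... 251 characters left out ...]
 ]), 'joint_vel': array([ 0.00038863, -0.0015521 , -0.00109946, -0.00182307,  0.00012765,
       -0.00067247,  0.00035745]), 'joint_efforts': array([-1.17895327e-02, -5.70810914e+01, -5.83879441e+00, -2.81740987e+01,
        1.05571590e-02,  5.56461106e-03, -1.09860515e-06]), 'eef_pos': array([0.20599268, 0.61583477, 0.23036736]), 'orientation': array([[-9.48366013e-01,  3.17177367e-01, -6.50798624e-04],
       [ 3.17178018e-01,  9.48364626e-01, -1.62487183e-03],
       [ 1.01821826e-04, -1.74739223e-03, -9.99998468e-01]]), 'force': array([ 0.58212331,  0.45843107, -0.74605236]), 'wrist_torque': array([0.00796212, 0.04750082, 0.04375176]), 'finger_force': 0.0, 'opening': 0.08549403206480197}
```

View pics/top0.png

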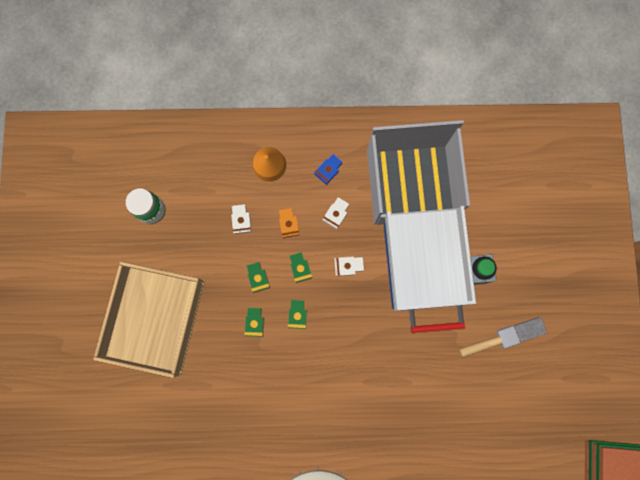

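View pics/scene0.png

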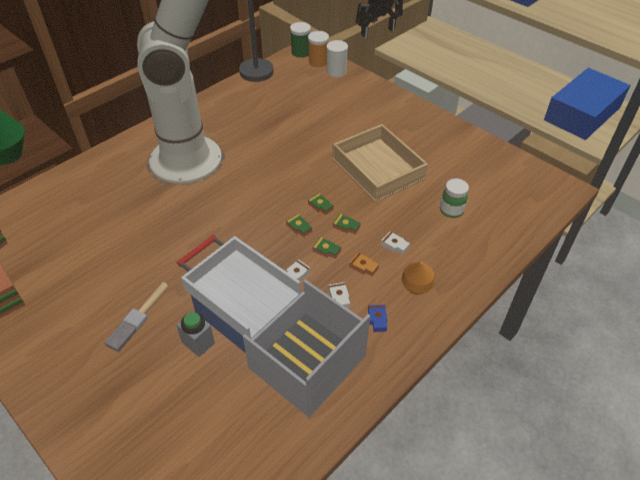

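The top view shows four green tiles at (257,277), (300,267), (254,322) and (297,314), and one amber tile at (288,222). The look-alikes to leave are white at (240,218), (336,212) and (348,266), blue at (328,169), the amber vase at (269,163) and the green jar at (145,205). The crate is at (148,320), the tray at (430,258), the red handle at (438,327) and the button at (485,267).

```bash
cat > h.py <<'E'
from workcell import manip
import cv2, numpy as np
def ray(n,px,z,c=None):
    c=c or manip.get_calibration(n); M=c["camera_from_world"]; R,t=M[:3,:3],M[:3,3]
    return cast(R.T,-R.T@t,c,px,z)
def cast(Rwc,o,c,px,z):
    px=np.atleast_2d(np.array(px,float))
    d=np.c_[(px[:,0]-c["cx"])/c["fx"],(px[:,1]-c["cy"])/c["fy"],np.ones(len(px))]@Rwc.T
    return (o+d*((z-o[2])/d[:,2])[:,None])[:,:2]
def blobs(im,lo,hi,amin=60,k=3):
    hsv=cv2.cvtColor(im,cv2.COLOR_RGB2HSV); m=cv2.inRange(hsv,lo,hi)
    m=cv2.morphologyEx(m,cv2.MORPH_CLOSE,np.ones((k,k)))
    cs,_=cv2.findContours(m,cv2.RETR_EXTERNAL,cv2.CHAIN_APPROX_NONE)
    return [x[:,0,:] for x in cs if cv2.contourArea(x)>amin]
GREEN=((45,90,30),(85,255,255)); AMBER=((8,180,120),(18,255,255)); RED=((170,150,80),(180,255,255)); RED0=((0,200,80),(4,255,255))
def rect(w):
    (c,s,a)=cv2.minAreaRect((w*1000).astype(np.float32)); 
    if s[0]<s[1]: a+=90; s=s[::-1]
    a=(a+90)%180-90
    return np.round(np.array(c)/1000,4),np.round(s,0),round(a,1)
E
python3 - <<'E'
from h import *
im=manip.camera("top")
for nm,c in(("G",GREEN),("A",AMBER),("R",RED),("R0",RED0)):
    for b in blobs(im,*c,60,5):
        z=.018
        if nm[0]=="R": z=.131
        print(nm,b.mean(0).round(1),len(b),*rect(ray("top",b,z)))
print("button", ray("top",[(485.5,267)],.09))
# crate interior/ rim corners, tray corners
print("crate rim TL,TR,BR,BL",ray("top",[(121,263),(202,280),(176,377),(95,359)],.06).round(4).tolist())
print("tray rear rim",ray("top",[(395,310),(475,303)],.136).round(4).tolist())
print("hopper far rim corners",ray("top",[(374,128),(462,122)],.16).round(4).tolist())
cr=cv2.resize(im[200:345,225:375],None,fx=4,fy=4)[:,:,::-1]
cr2=cv2.resize(im[235:345,370:505],None,fx=3.5,fy=3.5,interpolation=cv2.INTER_CUBIC)[:,:,::-1]
cv2.imwrite("pics/c1.png",cr);cv2.imwrite("pics/c2.png",cr2)
E
```

```text
G [605.7 453.9] 180 [ 0.1176 -0.6453] [109.  81.] 84.8
G [253.4 322.8] 89 [0.4311 0.14  ] [63. 38.] -1.0
G [296.9 315.1] 89 [0.4472 0.0414] [62. 38.] -5.4
G [257.1 276.9] 79 [0.5342 0.1325] [63. 38.] 15.8
G [485.5 267. ] 50 [ 0.5472 -0.3917] [40. 37.] 89.1
G [299.5 267.2] 77 [0.5551 0.0348] [63. 38.] 15.1
G [149.8 209.7] 79 [0.6959 0.3838] [67. 39.] -37.7
A [288.  222.7] 81 [0.6596 0.0605] [65. 40.] 9.0
A [267.4 163.2] 89 [0.8036 0.1092] [76. 72.] -46.3
R0 [437.5 327.1] 110 [ 0.4129 -0.251 ] [108.  11.] -86.3
button [[ 0.53928161 -0.36969926]]
crate rim TL,TR,BR,BL [[0.5648, 0.4288], [0.5241, 0.2487], [0.3162, 0.3008], [0.3571, 0.4764]]
tray rear rim [[0.4488, -0.1647], [0.4604, -0.3295]]
hopper far rim corners [[0.8305, -0.1311], [0.8408, -0.3178]]
```

View pics/c1.png

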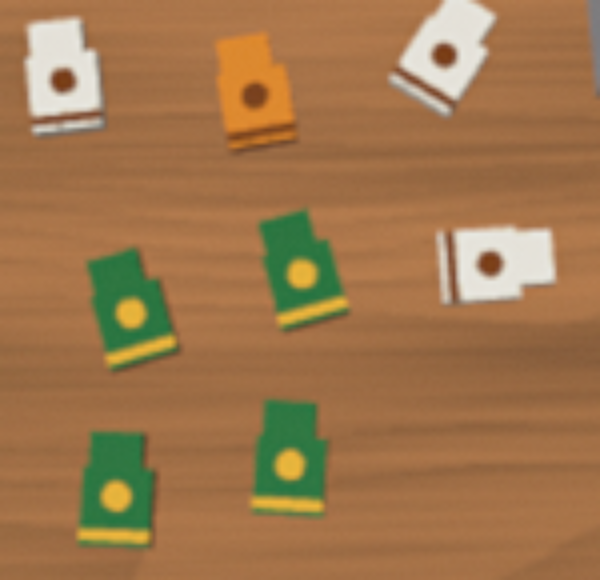

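View pics/c2.png

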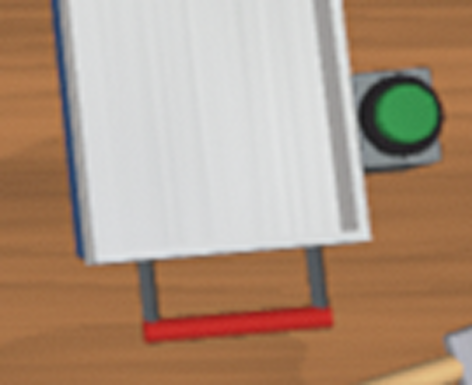

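One close crop confirms the four green tiles and the single amber one, all glaze up. The feeder's yaw is about 3.7° and its origin about (0.561,-0.241), and the button's position agrees with that.

```bash
cat > go.py <<'E'
# waypoints "x,y,z,t": t = world angle of tool y (deg). prints turn first (az), then shift in the turned tool frame
import sys, numpy as np
from workcell import manip
s=manip.get_state(); p=s["eef_pos"]; R=s["orientation"]; t=np.degrees(np.arctan2(R[1,1],R[0,1]))
print("at",p.round(4),"t",round(t,1),"open",round(s["opening"],4),"time",s["time"], "tilt",R[:2,2].round(4))
for a in sys.argv[1:]:
    x,y,z,tt=map(float,a.split(","))
    r=np.radians(tt); X=np.array([-np.sin(r),np.cos(r),0]);Y=np.array([np.cos(r),np.sin(r),0])
    d=np.array([x,y,z])-p
    print("az",round(t-tt,1),"shift",np.round([d@X,d@Y,-d[2]],4)); p=np.array([x,y,z]); t=tt
E
python3 go.py .549,.033,.12,105 .549,.033,.003,105
```

```text
at [0.2061 0.6159 0.2305] t 71.5 open 0.0852 time 0.15 tilt [-0.0005 -0.0014]
az -33.5 shift [-0.1804 -0.6518  0.1105]
az 0.0 shift [0.    0.    0.117]
```

>>> {"method": "drive_tool", "body": {"steps": [[-1, 0, 0, 0, 0, 0, -8.4], [-1, 0, 0, 0, 0, 0, -8.4], [-1, 0, 0, 0, 0, 0, -8.4], [-1, 0, 0, 0, 0, 0, -8.3], [-1, -0.012, -0.0435, 0.007, 0, 0, 0], [-1, -0.012, -0.0435, 0.007, 0, 0, 0], [-1, -0.012, -0.0435, 0.007, 0, 0, 0], [-1, -0.012, -0.0435, 0.007, 0, 0, 0], [-1, -0.012, -0.0435, 0.007, 0, 0, 0], [-1, -0.012, -0.0435, 0.007, 0, 0, 0], [-1, -0.012, -0.0435, 0.007, 0, 0, 0], [-1, -0.012, -0.0435, 0.007, 0, 0, 0], [-1, -0.012, -0.0435, 0.007, 0, 0, 0], [-1, -0.012, -0.0435, 0.007, 0, 0, 0], [-1, -0.012, -0.0435, 0.007, 0, 0, 0], [-1, -0.012, -0.0435, 0.007, 0, 0, 0], [-1, -0.012, -0.0435, 0.007, 0, 0, 0], [-1, -0.012, -0.0435, 0.007, 0, 0, 0], [-1, -0.012, -0.0435, 0.007, 0, 0, 0], [-1, 0, 0, 0, 0, 0, 0]]}}

```text
time: 2.15
eef_pos: [0.5511, 0.0245, 0.1251]
orientation: [[-0.969, -0.249, 0.0], [-0.249, 0.969, -0.004], [0.001, -0.004, -1.0]]
force: [-0.4, -1.0, -0.4]
opening: 0.0854
finger_force: 0.0
```

```bash
python3 go.py .549,.033,.003,105
python3 - <<'E'
from h import *
s=manip.get_state(); im=manip.camera("wrist"); c=manip.get_calibration("wrist"); T=c["tool_from_camera"]; R=s["orientation"]
for b in blobs(im,*GREEN,600,5):
    if (b.min()<=1) or b[:,1].max()>477 or b[:,0].max()>637: continue
    print(b.mean(0).round(), *rect(cast(R@T[:3,:3],s["eef_pos"]+R@T[:3,3],c,b,.018)))
cv2.imwrite("pics/w1.png",im[:,:,::-1])
E
```

```text
at [0.5511 0.0245 0.1251] t 104.4 open 0.0854 time 2.15 tilt [ 0.     -0.0036]
az -0.6 shift [-0.0002  0.0088  0.1221]
[471. 251.] [0.5392 0.133 ] [53. 40.] 15.9
[334. 246.] [0.5602 0.0358] [53. 39.] 14.5
[546.  89.] [0.4318 0.1381] [64. 41.] -3.4
[386.  93.] [0.452  0.0404] [54. 40.] -4.3
```

View pics/w1.png

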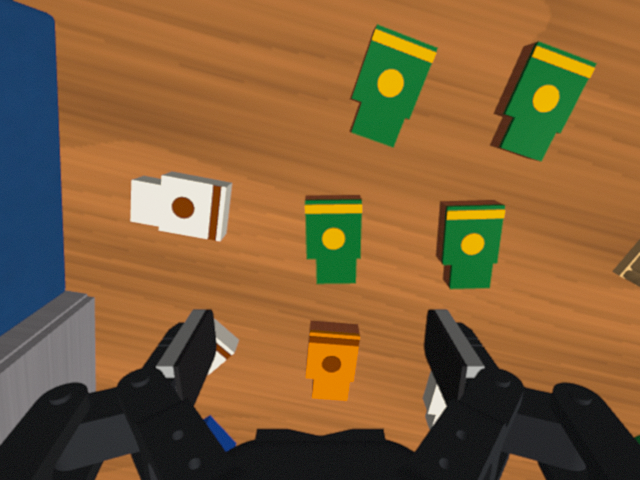

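The wrist view shows the target green tile at (334,240). Its position agrees with the top view to about 1 mm, so I'm descending.

>>> {"method": "drive_tool", "body": {"steps": [[-1, 0, 0.009, 0, 0, 0, -0.6], [-1, 0, 0, 0.03, 0, 0, 0], [-1, 0, 0, 0.03, 0, 0, 0], [-1, 0, 0, 0.03, 0, 0, 0], [-1, 0, 0, 0.02, 0, 0, 0], [-1, 0, 0, 0.011, 0, 0, 0], [-1, 0, 0, 0, 0, 0, 0], [1, 0, 0, 0, 0, 0, 0], [1, 0, 0, 0, 0, 0, 0], [1, 0, 0, 0, 0, 0, 0], [1, 0, 0, 0, 0, 0, 0], [1, 0, 0, 0, 0, 0, 0], [1, 0, 0, 0, 0, 0, 0]]}}

```text
time: 3.5
eef_pos: [0.548, 0.0413, 0.0069]
orientation: [[-0.963, -0.269, 0.003], [-0.269, 0.963, -0.0], [-0.003, -0.001, -1.0]]
force: [-0.3, -1.2, 7.5]
opening: 0.0381
finger_force: 60.9
```

```bash
python3 go.py .549,.033,.19,94 .5024,-.2703,.19,94 .5024,-.2703,.104,94
```

```text
at [0.548  0.0413 0.0069] t 105.6 open 0.0381 time 3.5 tilt [ 0.0027 -0.0001]
az 11.6 shift [-0.0004 -0.0083 -0.1831]
az 0.0 shift [ 0.0676 -0.2993 -0.    ]
az 0.0 shift [0.    0.    0.086]
```

>>> {"method": "drive_tool", "body": {"steps": [[1, 0, 0, -0.04, 0, 0, 0], [1, 0, 0, -0.045, 0, 0, 0], [1, 0, 0, -0.05, 0, 0, 0], [1, 0, 0, -0.048, 0, 0, 0], [1, 0, 0, 0, 0, 0, 5.8], [1, 0, 0, 0, 0, 0, 5.8], [1, 0.0085, -0.0385, 0, 0, 0, 0], [1, 0.0085, -0.0385, 0, 0, 0, 0], [1, 0.0085, -0.0385, 0, 0, 0, 0], [1, 0.0085, -0.0385, 0, 0, 0, 0], [1, 0.0085, -0.0385, 0, 0, 0, 0], [1, 0.0085, -0.0385, 0, 0, 0, 0], [1, 0.0085, -0.0385, 0, 0, 0, 0], [1, 0.0085, -0.0385, 0, 0, 0, 0], [1, 0, 0, 0, 0, 0, 0], [1, 0, 0, 0, 0, 0, 0], [1, 0, 0, 0, 0, 0, 0]]}}

```text
time: 5.2
eef_pos: [0.5006, -0.2691, 0.1885]
orientation: [[-0.997, -0.071, 0.0], [-0.071, 0.997, 0.001], [-0.0, 0.001, -1.0]]
force: [0.9, -0.1, 0.5]
opening: 0.0384
finger_force: 60.8
```

```bash
python3 go.py  .5024,-.2703,.105,94
```

```text
at [ 0.5006 -0.2691  0.1885] t 94.1 open 0.0384 time 5.2 tilt [0.0004 0.0009]
az 0.1 shift [-0.0017 -0.0013  0.0835]
```

>>> {"method": "drive_tool", "body": {"steps": [[1, 0, 0, 0.03, 0, 0, 0], [1, 0, 0, 0.03, 0, 0, 0], [1, 0, 0, 0.015, 0, 0, 0], [1, 0, 0, 0.007, 0, 0, 0], [1, 0, 0, 0, 0, 0, 0], [1, 0, 0, 0, 0, 0, 0], [-0.3, 0, 0, 0, 0, 0, 0], [-0.3, 0, 0, 0, 0, 0, 0], [-0.3, 0, 0, 0, 0, 0, 0], [-0.3, 0, 0, -0.03, 0, 0, 0], [-0.3, 0, 0, -0.05, 0, 0, 0], [-1, -0.0055, 0.04, 0, 0, 0, 0], [-1, -0.0055, 0.04, 0, 0, 0, 0], [-1, -0.0055, 0.04, 0, 0, 0, 0], [-1, -0.0055, 0.04, 0, 0, 0, 0], [-1, -0.0055, 0.04, 0, 0, 0, 0], [-1, -0.0055, 0.04, 0, 0, 0, 0], [-1, -0.0055, 0.04, 0, 0, 0, 0], [-1, -0.0055, 0.04, 0, 0, 0, 0], [-1, -0.0055, 0.04, 0, 0, 0, 0]]}}

```text
time: 7.2
eef_pos: [0.5247, 0.0936, 0.1869]
orientation: [[-0.998, -0.07, 0.001], [-0.07, 0.998, -0.0], [-0.001, -0.0, -1.0]]
force: [1.1, -0.2, 0.1]
opening: 0.0853
finger_force: 0.0
```

>>> {"method": "drive_tool", "body": {"steps": [[-1, -0.0055, 0.04, 0, 0, 0, -5.5], [-1, 0, 0, 0, 0, 0, -6], [-1, 0, 0, 0, 0, 0, 0], [-1, 0, 0, 0, 0, 0, 0]]}}

```text
time: 7.6
eef_pos: [0.5274, 0.1313, 0.1863]
orientation: [[-0.965, -0.264, 0.0], [-0.264, 0.965, -0.001], [0.0, -0.001, -1.0]]
force: [0.4, 0.0, 0.6]
opening: 0.0852
finger_force: 0.0
```

```bash
cat > chk.py <<'E'
from h import *
im=manip.camera("top")
for nm,c in(("G",GREEN),("A",AMBER)):
    for b in blobs(im,*c,60,5):
        m=b.mean(0); print(nm,m.round(),*rect(ray("top",b,.114 if 380<m[0]<475 else .018)))
E
python3 chk.py; python3 go.py .528,.131,.007,105.5
```

```text
G [606. 453.] [ 0.1176 -0.6453] [109.  81.] 84.8
G [297. 315.] [0.4472 0.0414] [62. 38.] -5.4
G [264. 280.] [0.5276 0.1177] [42. 14.] 9.4
G [442. 281.] [ 0.5077 -0.2709] [61. 38.] -2.7
G [486. 267.] [ 0.5472 -0.3917] [40. 37.] 89.1
G [150. 210.] [0.6959 0.3838] [67. 39.] -37.7
A [288. 223.] [0.6597 0.0608] [64. 40.] 9.6
A [267. 163.] [0.8041 0.1097] [76. 71.] -46.3
at [0.5274 0.1308 0.1863] t 105.2 open 0.0853 time 7.65 tilt [ 0.     -0.0008]
az -0.3 shift [-0.0006  0.      0.1793]
```

>>> {"method": "drive_tool", "body": {"steps": [[-1, 0, 0, 0.045, 0, 0, 0], [-1, 0, 0, 0.045, 0, 0, 0], [-1, 0, 0, 0.045, 0, 0, 0], [-1, 0, 0, 0.03, 0, 0, 0], [-1, 0, 0, 0.014, 0, 0, 0], [-1, 0, 0, 0, 0, 0, 0], [-1, 0, 0, 0, 0, 0, 0], [1, 0, 0, 0, 0, 0, 0], [1, 0, 0, 0, 0, 0, 0], [1, 0, 0, 0, 0, 0, 0], [1, 0, 0, 0, 0, 0, 0], [1, 0, 0, 0, 0, 0, 0], [1, 0, 0, 0, 0, 0, 0]]}}

```text
time: 8.95
eef_pos: [0.5283, 0.1325, 0.0088]
orientation: [[-0.964, -0.267, 0.002], [-0.267, 0.964, 0.0], [-0.002, -0.0, -1.0]]
force: [-1.2, -1.2, 7.7]
opening: 0.0381
finger_force: 60.1
```

```bash
python3 go.py .528,.131,.19,94 .563,-.216,.19,94
```

```text
at [0.5283 0.1325 0.0088] t 105.5 open 0.0381 time 8.95 tilt [0.0021 0.0001]
az 11.5 shift [ 0.0004 -0.0015 -0.1812]
az 0.0 shift [-0.0107 -0.3486 -0.    ]
```

>>> {"method": "drive_tool", "body": {"steps": [[1, 0, 0, -0.04, 0, 0, 0], [1, 0, 0, -0.045, 0, 0, 0], [1, 0, 0, -0.05, 0, 0, 0], [1, 0, 0, -0.046, 0, 0, 0], [1, 0, 0, 0, 0, 0, 5.7], [1, 0, 0, 0, 0, 0, 5.8], [1, -0.001, -0.035, 0, 0, 0, 0], [1, -0.001, -0.035, 0, 0, 0, 0], [1, -0.001, -0.035, 0, 0, 0, 0], [1, -0.001, -0.035, 0, 0, 0, 0], [1, -0.001, -0.035, 0, 0, 0, 0], [1, -0.001, -0.035, 0, 0, 0, 0], [1, -0.001, -0.035, 0, 0, 0, 0], [1, -0.001, -0.035, 0, 0, 0, 0], [1, -0.001, -0.035, 0, 0, 0, 0], [1, -0.001, -0.035, 0, 0, 0, 0], [1, 0, 0, 0, 0, 0, 0], [1, 0, 0, 0, 0, 0, 0], [1, 0, 0, 0, 0, 0, 0]]}}

```text
time: 10.85
eef_pos: [0.5617, -0.2146, 0.1883]
orientation: [[-0.997, -0.071, -0.0], [-0.071, 0.997, 0.001], [0.0, 0.001, -1.0]]
force: [-0.1, 0.1, -1.6]
opening: 0.0385
finger_force: 61.3
```

```bash
python3 go.py  .563,-.216,.105,94 .563,-.216,.187,94 .441,.042,.187,84.6
```

```text
at [ 0.5617 -0.2146  0.1883] t 94.1 open 0.0385 time 10.85 tilt [-0.0002  0.0011]
az 0.1 shift [-0.0012 -0.0015  0.0833]
az 0.0 shift [ 0.     0.    -0.082]
az 9.4 shift [ 0.1457  0.2454 -0.    ]
```

>>> {"method": "drive_tool", "body": {"steps": [[1, -0.001, -0.001, 0.03, 0, 0, 0], [1, 0, 0, 0.03, 0, 0, 0], [1, 0, 0, 0.015, 0, 0, 0], [1, 0, 0, 0.007, 0, 0, 0], [1, 0, 0, 0, 0, 0, 0], [1, 0, 0, 0, 0, 0, 0], [-0.3, 0, 0, 0, 0, 0, 0], [-0.3, 0, 0, 0, 0, 0, 0], [-0.3, 0, 0, 0, 0, 0, 0], [-0.3, 0, 0, -0.03, 0, 0, 0], [-0.3, 0, 0, -0.05, 0, 0, 0], [-1, 0, 0, 0, 0, 0, 4.7], [-1, 0, 0, 0, 0, 0, 4.7], [-1, 0.024, 0.041, 0, 0, 0, 0], [-1, 0.024, 0.041, 0, 0, 0, 0], [-1, 0.024, 0.041, 0, 0, 0, 0], [-1, 0.024, 0.041, 0, 0, 0, 0], [-1, 0.024, 0.041, 0, 0, 0, 0], [-1, 0.024, 0.041, 0, 0, 0, 0], [-1, 0, 0, 0, 0, 0, 0]]}}

```text
time: 12.85
eef_pos: [0.4399, 0.0474, 0.1867]
orientation: [[-0.996, 0.085, -0.0], [0.085, 0.996, 0.002], [0.001, 0.002, -1.0]]
force: [1.3, -0.4, 0.4]
opening: 0.0853
finger_force: 0.0
```

>>> {"method": "drive_tool", "body": {"steps": [[-1, 0, 0, 0, 0, 0, 0], [-1, 0, 0, 0, 0, 0, 0]]}}

```text
time: 13.05
eef_pos: [0.4432, 0.0405, 0.1866]
orientation: [[-0.995, 0.095, 0.001], [0.095, 0.995, -0.0], [-0.001, -0.0, -1.0]]
force: [0.8, 0.6, 0.5]
opening: 0.0853
finger_force: 0.0
```

```bash
python3 chk.py; python3 go.py .441,.042,.008,84.6
```

```text
G [606. 453.] [ 0.1176 -0.6453] [109.  81.] 84.8
G [442. 281.] [ 0.5077 -0.2709] [61. 38.] -2.7
G [486. 267.] [ 0.5472 -0.3917] [40. 37.] 89.1
G [416. 254.] [ 0.5698 -0.2163] [62. 38.] 4.0
G [150. 210.] [0.6959 0.3838] [67. 39.] -37.7
A [288. 223.] [0.6597 0.0608] [64. 39.] 8.8
A [267. 163.] [0.8004 0.1086] [78. 69.] -0.3
at [0.4432 0.0402 0.1865] t 84.5 open 0.0857 time 13.1 tilt [ 0.0006 -0.0003]
az -0.1 shift [0.0024 0.0016 0.1785]
```

>>> {"method": "drive_tool", "body": {"steps": [[-1, 0.002, 0.001, 0.045, 0, 0, 0], [-1, 0, 0, 0.045, 0, 0, 0], [-1, 0, 0, 0.045, 0, 0, 0], [-1, 0, 0, 0.03, 0, 0, 0], [-1, 0, 0, 0.014, 0, 0, 0], [-1, 0, 0, 0, 0, 0, 0], [-1, 0, 0, 0, 0, 0, 0], [1, 0, 0, 0, 0, 0, 0], [1, 0, 0, 0, 0, 0, 0], [1, 0, 0, 0, 0, 0, 0], [1, 0, 0, 0, 0, 0, 0], [1, 0, 0, 0, 0, 0, 0], [1, 0, 0, 0, 0, 0, 0]]}}

```text
time: 14.4
eef_pos: [0.4414, 0.0425, 0.0085]
orientation: [[-0.996, 0.094, 0.002], [0.094, 0.996, -0.0], [-0.002, -0.0, -1.0]]
force: [-2.3, 0.0, 9.4]
opening: 0.0383
finger_force: 59.7
```

```bash
python3 go.py .441,.042,.19,94 .620,-.2625,.19,94
```

```text
at [0.4414 0.0425 0.0085] t 84.6 open 0.0383 time 14.4 tilt [ 0.0018 -0.0003]
az -9.4 shift [ 0.0005 -0.0005 -0.1815]
az 0.0 shift [-0.1573 -0.3162 -0.    ]
```

>>> {"method": "drive_tool", "body": {"steps": [[1, 0, 0, -0.04, 0, 0, 0], [1, 0, 0, -0.045, 0, 0, 0], [1, 0, 0, -0.05, 0, 0, 0], [1, 0, 0, -0.046, 0, 0, 0], [1, 0, 0, 0, 0, 0, -4.7], [1, 0, 0, 0, 0, 0, -4.7], [1, -0.0158, -0.0317, 0, 0, 0, 0], [1, -0.0158, -0.0317, 0, 0, 0, 0], [1, -0.0158, -0.0317, 0, 0, 0, 0], [1, -0.0158, -0.0317, 0, 0, 0, 0], [1, -0.0158, -0.0317, 0, 0, 0, 0], [1, -0.0158, -0.0317, 0, 0, 0, 0], [1, -0.0158, -0.0317, 0, 0, 0, 0], [1, -0.0158, -0.0317, 0, 0, 0, 0], [1, -0.0158, -0.0317, 0, 0, 0, 0], [1, -0.0158, -0.0317, 0, 0, 0, 0], [1, 0, 0, 0, 0, 0, 0], [1, 0, 0, 0, 0, 0, 0], [1, 0, 0, 0, 0, 0, 0]]}}

```text
time: 16.3
eef_pos: [0.62, -0.261, 0.1881]
orientation: [[-0.997, -0.071, -0.001], [-0.071, 0.997, 0.001], [0.001, 0.001, -1.0]]
force: [0.5, -0.6, -1.9]
opening: 0.038
finger_force: 61.5
```

```bash
python3 go.py  .620,-.2625,.105,94 .620,-.2625,.187,94 .425,.140,.187,89
```

```text
at [ 0.62   -0.261   0.1881] t 94.1 open 0.038 time 16.3 tilt [-0.0006  0.0013]
az 0.1 shift [ 0.0001 -0.0015  0.0831]
az 0.0 shift [ 0.     0.    -0.082]
az 5.0 shift [ 0.202  0.399 -0.   ]
```

>>> {"method": "drive_tool", "body": {"steps": [[1, 0, -0.001, 0.03, 0, 0, 0], [1, 0, 0, 0.03, 0, 0, 0], [1, 0, 0, 0.015, 0, 0, 0], [1, 0, 0, 0.007, 0, 0, 0], [1, 0, 0, 0, 0, 0, 0], [1, 0, 0, 0, 0, 0, 0], [-0.3, 0, 0, 0, 0, 0, 0], [-0.3, 0, 0, 0, 0, 0, 0], [-0.3, 0, 0, 0, 0, 0, 0], [-0.3, 0, 0, -0.03, 0, 0, 0], [-0.3, 0, 0, -0.05, 0, 0, 0], [-1, 0, 0, 0, 0, 0, 5], [-1, 0.02, 0.04, 0, 0, 0, 0], [-1, 0.02, 0.04, 0, 0, 0, 0], [-1, 0.02, 0.04, 0, 0, 0, 0], [-1, 0.02, 0.04, 0, 0, 0, 0], [-1, 0.02, 0.04, 0, 0, 0, 0], [-1, 0.02, 0.04, 0, 0, 0, 0], [-1, 0.02, 0.04, 0, 0, 0, 0], [-1, 0.02, 0.04, 0, 0, 0, 0]]}}

```text
time: 18.3
eef_pos: [0.4653, 0.0606, 0.1868]
orientation: [[-1.0, 0.018, 0.001], [0.018, 1.0, -0.0], [-0.001, -0.0, -1.0]]
force: [2.0, 1.3, 0.3]
opening: 0.0852
finger_force: 0.0
```

>>> {"method": "drive_tool", "body": {"steps": [[-1, 0.02, 0.04, 0, 0, 0, 0], [-1, 0.02, 0.04, 0, 0, 0, 0], [-1, 0, 0, 0, 0, 0, 0], [-1, 0, 0, 0, 0, 0, 0], [-1, 0, 0, 0, 0, 0, 0]]}}

```text
time: 18.8
eef_pos: [0.4281, 0.1387, 0.1865]
orientation: [[-1.0, 0.019, 0.001], [0.019, 1.0, -0.0], [-0.001, -0.0, -1.0]]
force: [-0.7, -0.2, -0.6]
opening: 0.0852
finger_force: 0.0
```

```bash
python3 chk.py
cat > wchk.py <<'E'
from h import *
s=manip.get_state(); im=manip.camera("wrist"); c=manip.get_calibration("wrist"); T=c["tool_from_camera"]; R=s["orientation"]
for nm,col in(("G",GREEN),("A",AMBER)):
  for b in blobs(im,*col,400,5):
    print("w",nm,b.mean(0).round(), b.min(0),b.max(0),*rect(cast(R@T[:3,:3],s["eef_pos"]+R@T[:3,3],c,b,.018)))
E
python3 wchk.py; python3 go.py .425,.140,.008,89
```

```text
G [606. 453.] [ 0.1176 -0.6453] [109.  81.] 84.8
G [486. 267.] [ 0.5472 -0.3917] [40. 37.] 89.1
G [449. 266.] [ 0.5419 -0.2868] [61. 38.] 4.2
G [416. 254.] [ 0.5698 -0.2163] [62. 38.] 4.0
G [436. 227.] [ 0.6267 -0.2628] [63. 38.] 5.1
G [150. 210.] [0.6959 0.3838] [67. 39.] -37.7
A [288. 223.] [0.6596 0.0611] [65. 40.] 10.6
A [267. 163.] [0.8036 0.1092] [76. 72.] -46.3
w G [322. 218.] [299 190] [345 249] [0.436 0.139] [53. 39.] -3.4
w A [252. 413.] [227 386] [275 441] [0.6507 0.0619] [68. 47.] 10.4
at [0.4281 0.1384 0.1863] t 88.8 open 0.0854 time 18.9 tilt [ 0.0001 -0.0003]
az -0.2 shift [0.0031 0.0016 0.1783]
```

All three tiles are in the tray. One was nudged by a disturbance but is still inside. Next is the fourth green tile, to the crate.

>>> {"method": "drive_tool", "body": {"steps": [[-1, 0.003, 0.001, 0.045, 0, 0, 1], [-1, 0, 0, 0.045, 0, 0, 0], [-1, 0, 0, 0.045, 0, 0, 0], [-1, 0, 0, 0.03, 0, 0, 0], [-1, 0, 0, 0.014, 0, 0, 0], [-1, 0, 0, 0, 0, 0, 0], [-1, 0, 0, 0, 0, 0, 0], [1, 0, 0, 0, 0, 0, 0], [1, 0, 0, 0, 0, 0, 0], [1, 0, 0, 0, 0, 0, 0], [1, 0, 0, 0, 0, 0, 0], [1, 0, 0, 0, 0, 0, 0], [1, 0, 0, 0, 0, 0, 0]]}}

```text
time: 20.2
eef_pos: [0.4252, 0.141, 0.0085]
orientation: [[-0.999, 0.035, 0.002], [0.035, 0.999, 0.0], [-0.002, 0.0, -1.0]]
force: [-1.9, -0.6, 10.2]
opening: 0.0383
finger_force: 59.7
```

```bash
python3 go.py .425,.140,.15,78 .395,.374,.15,78 .395,.374,.019,78
```

```text
at [0.4252 0.141  0.0085] t 88.0 open 0.0383 time 20.2 tilt [0.0018 0.    ]
az 10.0 shift [ 0.     -0.001  -0.1415]
az 0.0 shift [ 0.078   0.2226 -0.    ]
az 0.0 shift [0.    0.    0.131]
```

>>> {"method": "drive_tool", "body": {"steps": [[1, 0, 0, -0.045, 0, 0, 0], [1, 0, 0, -0.05, 0, 0, 0], [1, 0, 0, -0.046, 0, 0, 0], [1, 0, 0, 0, 0, 0, 5], [1, 0, 0, 0, 0, 0, 5], [1, 0.013, 0.037, 0, 0, 0, 0], [1, 0.013, 0.037, 0, 0, 0, 0], [1, 0.013, 0.037, 0, 0, 0, 0], [1, 0.013, 0.037, 0, 0, 0, 0], [1, 0.013, 0.037, 0, 0, 0, 0], [1, 0.013, 0.037, 0, 0, 0, 0], [1, 0, 0, 0.03, 0, 0, 0], [1, 0, 0, 0.04, 0, 0, 0], [1, 0, 0, 0.03, 0, 0, 0], [1, 0, 0, 0.018, 0, 0, 0], [1, 0, 0, 0.009, 0, 0, 0], [1, 0, 0, 0, 0, 0, 0], [1, 0, 0, 0, 0, 0, 0]]}}

```text
time: 22.0
eef_pos: [0.3947, 0.3748, 0.0222]
orientation: [[-0.978, 0.208, 0.001], [0.208, 0.978, 0.001], [-0.001, 0.001, -1.0]]
force: [0.7, 0.2, -0.9]
opening: 0.0381
finger_force: 61.4
```

```bash
python3 go.py .395,.374,.15,78 .654,.0595,.15,99.5
```

```text
at [0.3947 0.3748 0.0222] t 78.0 open 0.0381 time 22.0 tilt [0.0009 0.0009]
az 0.0 shift [-0.0004 -0.0007 -0.1278]
az -21.5 shift [-0.2035 -0.3529 -0.    ]
```

>>> {"method": "drive_tool", "body": {"steps": [[1, 0, 0, 0.004, 0, 0, 0], [1, 0, 0, 0, 0, 0, 0], [-0.3, 0, 0, 0, 0, 0, 0], [-0.3, 0, 0, 0, 0, 0, 0], [-0.3, 0, 0, 0, 0, 0, 0], [-0.3, 0, 0, -0.04, 0, 0, 0], [-0.3, 0, 0, -0.05, 0, 0, 0], [-0.3, 0, 0, -0.042, 0, 0, 0], [-1, 0, 0, 0, 0, 0, -7.2], [-1, 0, 0, 0, 0, 0, -7.2], [-1, 0, 0, 0, 0, 0, -7.1], [-1, -0.022, -0.039, 0, 0, 0, 0], [-1, -0.022, -0.039, 0, 0, 0, 0], [-1, -0.022, -0.039, 0, 0, 0, 0], [-1, -0.022, -0.039, 0, 0, 0, 0], [-1, -0.022, -0.039, 0, 0, 0, 0], [-1, -0.022, -0.039, 0, 0, 0, 0], [-1, -0.022, -0.039, 0, 0, 0, 0], [-1, -0.022, -0.039, 0, 0, 0, 0], [-1, -0.022, -0.039, 0, 0, 0, 0]]}}

```text
time: 24.0
eef_pos: [0.6484, 0.0591, 0.1494]
orientation: [[-0.986, -0.165, 0.0], [-0.165, 0.986, -0.0], [-0.0, -0.0, -1.0]]
force: [0.5, 0.6, -0.0]
opening: 0.0854
finger_force: 0.0
```

>>> {"method": "drive_tool", "body": {"steps": [[-1, 0, 0, 0, 0, 0, 0], [-1, 0, 0, 0, 0, 0, 0], [-1, 0, 0, 0, 0, 0, 0]]}}

```text
time: 24.3
eef_pos: [0.6467, 0.0622, 0.1491]
orientation: [[-0.986, -0.167, -0.001], [-0.167, 0.986, 0.001], [0.001, 0.001, -1.0]]
force: [-0.7, 0.4, 0.0]
opening: 0.0856
finger_force: 0.0
```

```bash
python3 chk.py; python3 wchk.py; python3 go.py .6536,.0598,.008,99.5
```

```text
G [606. 454.] [ 0.1176 -0.6453] [109.  81.] 84.8
G [149. 338.] [0.4008 0.3748] [63. 40.] -12.6
G [486. 267.] [ 0.5472 -0.3917] [40. 37.] 89.1
G [449. 266.] [ 0.542  -0.2868] [62. 38.] 4.2
G [416. 254.] [ 0.5698 -0.2163] [62. 38.] 4.0
G [436. 227.] [ 0.6269 -0.2628] [63. 38.] 5.1
G [150. 210.] [0.6959 0.3838] [67. 39.] -37.7
w A [340. 396.] [292 351] [388 434] [0.8032 0.1059] [92. 87.] 17.4
w A [315. 233.] [288 195] [342 278] [0.6584 0.0604] [69. 41.] 9.5
at [0.6467 0.0628 0.1494] t 99.7 open 0.0855 time 24.4 tilt [-0.0004  0.0008]
az 0.2 shift [-0.0063 -0.0041  0.1414]
```

>>> {"method": "drive_tool", "body": {"steps": [[-1, -0.006, -0.004, 0.03, 0, 0, 0], [-1, 0, 0, 0.045, 0, 0, 0], [-1, 0, 0, 0.04, 0, 0, 0], [-1, 0, 0, 0.018, 0, 0, 0], [-1, 0, 0, 0.008, 0, 0, 0], [-1, 0, 0, 0, 0, 0, 0], [-1, 0, 0, 0, 0, 0, 0], [1, 0, 0, 0, 0, 0, 0], [1, 0, 0, 0, 0, 0, 0], [1, 0, 0, 0, 0, 0, 0], [1, 0, 0, 0, 0, 0, 0], [1, 0, 0, 0, 0, 0, 0], [1, 0, 0, 0, 0, 0, 0]]}}

```text
time: 25.7
eef_pos: [0.6551, 0.0579, 0.0097]
orientation: [[-0.986, -0.165, 0.002], [-0.165, 0.986, 0.0], [-0.002, -0.0, -1.0]]
force: [-1.3, 0.5, 5.8]
opening: 0.0382
finger_force: 61.0
```

```bash
python3 go.py .654,.0595,.15,78 .482,.353,.15,78 .482,.353,.018,78
```

```text
at [0.6551 0.0579 0.0097] t 99.5 open 0.0382 time 25.7 tilt [0.002  0.0001]
az 21.5 shift [ 0.0014  0.0013 -0.1403]
az 0.0 shift [ 0.2293  0.2513 -0.    ]
az 0.0 shift [0.    0.    0.132]
```

>>> {"method": "drive_tool", "body": {"steps": [[1, 0, 0, -0.045, 0, 0, 0], [1, 0, 0, -0.05, 0, 0, 0], [1, 0, 0, -0.045, 0, 0, 0], [1, 0, 0, 0, 0, 0, 7.2], [1, 0, 0, 0, 0, 0, 7.2], [1, 0, 0, 0, 0, 0, 7.1], [1, 0.029, 0.0315, 0, 0, 0, 0], [1, 0.029, 0.0315, 0, 0, 0, 0], [1, 0.029, 0.0315, 0, 0, 0, 0], [1, 0.029, 0.0315, 0, 0, 0, 0], [1, 0.029, 0.0315, 0, 0, 0, 0], [1, 0.029, 0.0315, 0, 0, 0, 0], [1, 0.029, 0.0315, 0, 0, 0, 0], [1, 0.029, 0.0315, 0, 0, 0, 0], [1, 0, 0, 0, 0, 0, 0], [1, 0, 0, 0.04, 0, 0, 0], [1, 0, 0, 0.045, 0, 0, 0], [1, 0, 0, 0.03, 0, 0, 0], [1, 0, 0, 0.013, 0, 0, 0], [1, 0, 0, 0, 0, 0, 0]]}}

```text
time: 27.7
eef_pos: [0.4787, 0.3517, 0.019]
orientation: [[-0.978, 0.208, -0.002], [0.208, 0.978, -0.002], [0.002, -0.002, -1.0]]
force: [0.4, 0.8, -0.1]
opening: 0.0383
finger_force: 64.3
```

```bash
python3 go.py .482,.353,.02,78 .48,.353,.22,78 .413,-.251,.22,3.7 .413,-.251,.22,183.7
```

```text
at [0.4787 0.3517 0.019 ] t 78.0 open 0.0383 time 27.7 tilt [-0.0022 -0.0017]
az 0.0 shift [-0.0029  0.0019 -0.001 ]
az 0.0 shift [ 0.002  -0.0004 -0.2   ]
az 74.3 shift [-0.5984 -0.1058 -0.    ]
az -180.0 shift [ 0.  0. -0.]
```

>>> {"method": "drive_tool", "body": {"steps": [[-0.3, 0, 0, 0, 0, 0, 0], [-0.3, 0, 0, 0, 0, 0, 0], [-0.3, 0, 0, 0, 0, 0, 0], [-0.3, 0, 0, -0.04, 0, 0, 0], [-0.3, 0, 0, -0.05, 0, 0, 0], [-0.3, 0, 0, -0.05, 0, 0, 0], [-0.3, 0, 0, -0.05, 0, 0, 0], [0.3, -0.002, -0.04, 0, 0, 0, 0], [0.3, -0.002, -0.04, 0, 0, 0, 0], [0.3, -0.002, -0.04, 0, 0, 0, 0], [0.3, -0.002, -0.04, 0, 0, 0, 0], [0.3, -0.002, -0.04, 0, 0, 0, 0], [0.3, -0.002, -0.04, 0, 0, 0, 0], [0.3, -0.002, -0.04, 0, 0, 0, 0], [0.3, -0.002, -0.04, 0, 0, 0, 0], [0.3, -0.002, -0.04, 0, 0, 0, 0], [0.3, -0.002, -0.04, 0, 0, 0, 0], [0.3, -0.002, -0.04, 0, 0, 0, 0]]}}

```text
time: 29.5
eef_pos: [0.4095, -0.084, 0.2113]
orientation: [[-0.978, 0.208, 0.002], [0.208, 0.978, -0.001], [-0.002, -0.0, -1.0]]
force: [0.2, -0.6, -1.1]
opening: 0.0301
finger_force: 0.0
```

```bash
python3 chk.py; python3 go.py  .413,-.251,.21,3.7 .413,-.251,.21,183.7; python3 -c "
from workcell import manip;print(manip.get_state()['joint_positions'].round(2))"
```

```text
G [606. 453.] [ 0.1176 -0.6453] [109.  81.] 84.8
G [149. 338.] [0.4005 0.3746] [63. 40.] -14.3
G [486. 267.] [ 0.5472 -0.3917] [40. 37.] 89.1
G [449. 266.] [ 0.5419 -0.2868] [61. 38.] 4.2
G [416. 254.] [ 0.5698 -0.2163] [62. 38.] 4.0
G [436. 227.] [ 0.6269 -0.2628] [63. 38.] 5.1
G [150. 210.] [0.6959 0.3838] [67. 39.] -37.7
A [160. 300.] [0.4857 0.3527] [61. 40.] -12.4
A [267. 163.] [0.8035 0.1092] [76. 72.] -46.7
at [ 0.408  -0.0908  0.2111] t 77.6 open 0.0301 time 29.55 tilt [ 0.001  -0.0038]
az 73.9 shift [-0.1602 -0.0053  0.0011]
az -180.0 shift [ 0.  0. -0.]
[ 0.37  0.08 -0.22  2.13  0.03  0.93  1.48]
```

>>> {"method": "drive_tool", "body": {"steps": [[0.3, 0, 0, 0, 0, 0, 8.2], [0.3, 0, 0, 0, 0, 0, 8.2], [0.3, 0, 0, 0, 0, 0, 8.2], [0.3, 0, 0, 0, 0, 0, 8.2], [0.3, 0, 0, 0, 0, 0, 8.2], [0.3, 0, 0, 0, 0, 0, 8.2], [0.3, 0, 0, 0, 0, 0, 8.2], [0.3, 0, 0, 0, 0, 0, 8.2], [0.3, 0, 0, 0, 0, 0, 8.2], [0.3, -0.04, -0.001, 0, 0, 0, 0], [0.3, -0.04, -0.001, 0, 0, 0, 0], [0.3, -0.04, -0.001, 0, 0, 0, 0], [0.3, -0.04, -0.001, 0, 0, 0, 0], [0.3, 0, 0, 0, 0, 0, 0], [0.3, 0, 0, 0, 0, 0, 0], [0.3, 0, 0, 0, 0, 0, 0]]}}

```text
time: 31.15
eef_pos: [0.4175, -0.241, 0.2105]
orientation: [[-0.075, 0.997, 0.0], [0.997, 0.075, 0.001], [0.001, 0.0, -1.0]]
force: [-0.1, -0.1, 1.0]
opening: 0.0299
finger_force: 0.0
```

```bash
python3 go.py  .413,-.251,.105,3.7; python3 -c "
import numpy as np
a=np.radians(7.35+np.arange(0,59,3.625));print(np.c_[np.diff(-.25*np.cos(a)),np.diff(-.25*np.sin(a))].round(4).tolist())
from workcell import manip;print(manip.get_state()['joint_positions'].round(2))"
python3 - <<'E'
from h import *
im=manip.camera("wrist");cv2.imwrite("pics/w2.png",im[:,:,::-1])
E
```

```text
at [ 0.4175 -0.241   0.2105] t 4.3 open 0.0299 time 31.15 tilt [0.0003 0.0006]
az 0.6 shift [-0.0097 -0.0052  0.1055]
[[0.0025, -0.0156], [0.0035, -0.0154], [0.0045, -0.0152], [0.0054, -0.0149], [0.0063, -0.0145], [0.0073, -0.0141], [0.0081, -0.0136], [0.009, -0.013], [0.0098, -0.0124], [0.0105, -0.0118], [0.0113, -0.0111], [0.0119, -0.0104], [0.0126, -0.0096], [0.0132, -0.0088], [0.0137, -0.0079], [0.0142, -0.007]]
[ 0.49  0.2  -0.02  1.99  0.    0.95  0.54]
```

View pics/w2.png

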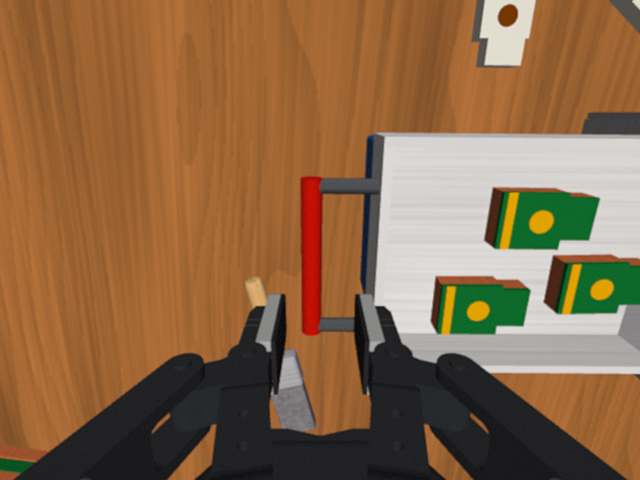

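The wrist view shows the red bar centred at (312,255), about 5 mm off the finger centre line, as computed. The three green tiles lie flat in the tray. I'm pinching the bar now.

>>> {"method": "drive_tool", "body": {"steps": [[0.3, -0.01, -0.005, 0, 0, 0, 0.6], [0.3, 0, 0, 0.03, 0, 0, 0], [0.3, 0, 0, 0.03, 0, 0, 0], [0.3, 0, 0, 0.025, 0, 0, 0], [0.3, 0, 0, 0.015, 0, 0, 0], [0.3, 0, 0, 0.005, 0, 0, 0], [0.3, 0, 0, 0, 0, 0, 0], [1, 0, 0, 0, 0, 0, 0], [1, 0, 0, 0, 0, 0, 0], [1, 0, 0, 0, 0, 0, 0], [1, 0, 0, 0, 0, 0, 0], [1, 0, 0, 0, 0, 0, 0]]}}

```text
time: 32.4
eef_pos: [0.4127, -0.253, 0.1062]
orientation: [[-0.063, 0.998, -0.0], [0.998, 0.063, -0.0], [-0.0, -0.0, -1.0]]
force: [-4.1, 1.1, 7.2]
opening: 0.0119
finger_force: 58.8
```

>>> {"method": "drive_tool", "body": {"steps": [[1, 0, 0.0025, -0.0156, 0, 0, 0], [1, 0, 0.0035, -0.0154, 0, 0, 0], [1, 0, 0.0045, -0.0152, 0, 0, 0], [1, 0, 0.0054, -0.0149, 0, 0, 0]]}}

```text
time: 32.8
eef_pos: [0.4276, -0.252, 0.1665]
orientation: [[-0.062, 0.998, -0.002], [0.998, 0.062, -0.0], [0.0, -0.002, -1.0]]
force: [-2.5, -1.6, -4.0]
opening: 0.0122
finger_force: 58.4
```

>>> {"method": "drive_tool", "body": {"steps": [[1, 0, 0.0063, -0.0145, 0, 0, 0], [1, 0, 0.0073, -0.0141, 0, 0, 0], [1, 0, 0.0081, -0.0136, 0, 0, 0], [1, 0, 0.009, -0.013, 0, 0, 0], [1, 0, 0.0098, -0.0124, 0, 0, 0], [1, 0, 0.0105, -0.0118, 0, 0, 0]]}}

```text
time: 33.4
eef_pos: [0.4748, -0.2489, 0.2455]
orientation: [[-0.061, 0.998, -0.01], [0.998, 0.061, 0.001], [0.002, -0.01, -1.0]]
force: [-12.7, 0.2, 5.5]
opening: 0.0118
finger_force: 58.4
```

>>> {"method": "drive_tool", "body": {"steps": [[1, 0, 0.0113, -0.0111, 0, 0, 0], [1, 0, 0.0119, -0.0104, 0, 0, 0], [1, 0, 0.0126, -0.0096, 0, 0, 0], [1, 0, 0.0132, -0.0088, 0, 0, 0], [1, 0, 0.0137, -0.0079, 0, 0, 0], [1, 0, 0, 0, 0, 0, 0], [1, 0, 0, 0, 0, 0, 0], [1, 0, 0, 0, 0, 0, 0]]}}

```text
time: 34.2
eef_pos: [0.5397, -0.2448, 0.2978]
orientation: [[-0.062, 0.998, -0.003], [0.998, 0.062, -0.001], [-0.001, -0.003, -1.0]]
force: [-16.3, 4.6, 23.1]
opening: 0.0116
finger_force: 62.1
```

Run:
```python
from h import *
im=manip.camera("scene");cv2.imwrite("pics/s2.png",cv2.resize(im[160:440,120:460],None,fx=2,fy=2)[:,:,::-1])
```

```text
(no output)
```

View pics/s2.png

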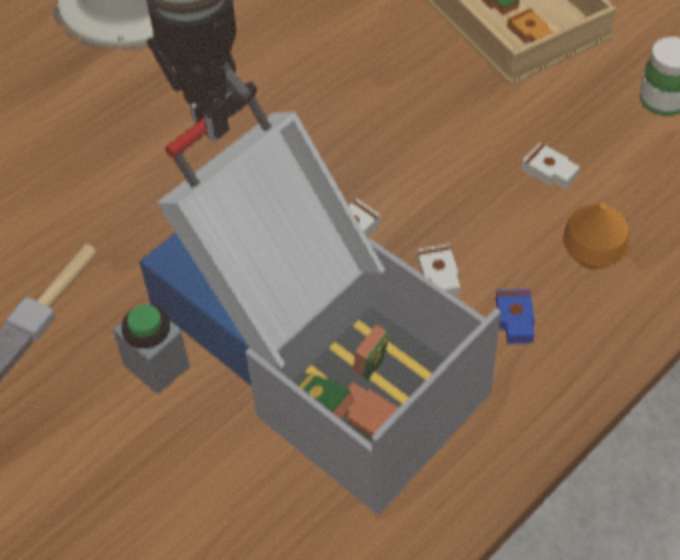

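The tray is tipped and empty, and the three pieces lie in the hopper at crop pixels (372,350), (325,388) and (370,408). I'm lowering along the same arc.

>>> {"method": "drive_tool", "body": {"steps": [[1, 0, -0.0137, 0.0079, 0, 0, 0], [1, 0, -0.0132, 0.0088, 0, 0, 0], [1, 0, -0.0126, 0.0096, 0, 0, 0], [1, 0, -0.0119, 0.0104, 0, 0, 0], [1, 0, -0.0113, 0.0111, 0, 0, 0], [1, 0, -0.0105, 0.0118, 0, 0, 0], [1, 0, -0.0098, 0.0124, 0, 0, 0], [1, 0, -0.009, 0.013, 0, 0, 0], [1, 0, -0.0081, 0.0136, 0, 0, 0], [1, 0, -0.0073, 0.0141, 0, 0, 0], [1, 0, -0.0063, 0.0145, 0, 0, 0], [1, 0, -0.0054, 0.0149, 0, 0, 0], [1, 0, -0.0045, 0.0152, 0, 0, 0], [1, 0, -0.0035, 0.0154, 0, 0, 0], [1, 0, -0.0025, 0.0145, 0, 0, 0], [1, 0, 0, 0, 0, 0, 0], [1, 0, 0, 0, 0, 0, 0]]}}

```text
time: 35.95
eef_pos: [0.4128, -0.2532, 0.1064]
orientation: [[-0.063, 0.998, -0.001], [0.998, 0.063, -0.001], [-0.001, -0.001, -1.0]]
force: [0.2, -3.3, -5.6]
opening: 0.0122
finger_force: 68.9
```

```bash
python3 go.py .413,-.251,.2,4 .539,-.369,.2,4 .539,-.369,.095,4
```

```text
at [ 0.4128 -0.2532  0.1064] t 3.6 open 0.0122 time 35.95 tilt [-0.0005 -0.0005]
az -0.4 shift [ 0.0022  0.0003 -0.0936]
az 0.0 shift [-0.1265  0.1175 -0.    ]
az 0.0 shift [0.    0.    0.105]
```

>>> {"method": "drive_tool", "body": {"steps": [[0.3, 0, 0, 0, 0, 0, 0], [0.3, 0, 0, 0, 0, 0, 0], [0.3, 0, 0, 0, 0, 0, 0], [0.3, 0, 0, -0.03, 0, 0, 0], [0.3, 0, 0, -0.04, 0, 0, 0], [0.3, 0, 0, -0.025, 0, 0, 0], [1, -0.021, 0.0195, 0, 0, 0, 0], [1, -0.021, 0.0195, 0, 0, 0, 0], [1, -0.021, 0.0195, 0, 0, 0, 0], [1, -0.021, 0.0195, 0, 0, 0, 0], [1, -0.021, 0.0195, 0, 0, 0, 0], [1, -0.021, 0.0195, 0, 0, 0, 0], [1, 0, 0, 0, 0, 0, 0], [1, 0, 0, 0, 0, 0, 0], [1, 0, 0, 0, 0, 0, 0]]}}

```text
time: 37.45
eef_pos: [0.5372, -0.37, 0.2013]
orientation: [[-0.063, 0.998, -0.001], [0.998, 0.063, 0.001], [0.001, -0.001, -1.0]]
force: [-0.3, 0.4, -0.0]
opening: -0.0005
finger_force: 0.0
```

```bash
python3 go.py .539,-.369,.095,4
python3 - <<'E'
from h import *
im=manip.camera("scene"); c=manip.get_calibration("scene")
for b in blobs(im,*GREEN,60,3):
    m=(b.max(0)+b.min(0))/2
    if 150<m[0]<320 and m[1]>250: print("btn/green",m,[ray("scene",m,z)[0].round(4).tolist() for z in(.085,.09,.1)])
cv2.imwrite("pics/s3.png",cv2.resize(im[160:440,120:460],None,fx=2,fy=2)[:,:,::-1])
E
```

```text
at [ 0.5372 -0.37    0.2013] t 3.6 open -0.0005 time 37.45 tilt [-0.0007  0.001 ]
az -0.4 shift [0.0008 0.0018 0.1063]
btn/green [283. 356.] [[0.739, -0.2886], [0.7413, -0.2905], [0.7459, -0.2943]]
btn/green [191.5 320. ] [[0.5323, -0.3669], [0.5356, -0.3684], [0.5421, -0.3715]]
```

View pics/s3.png

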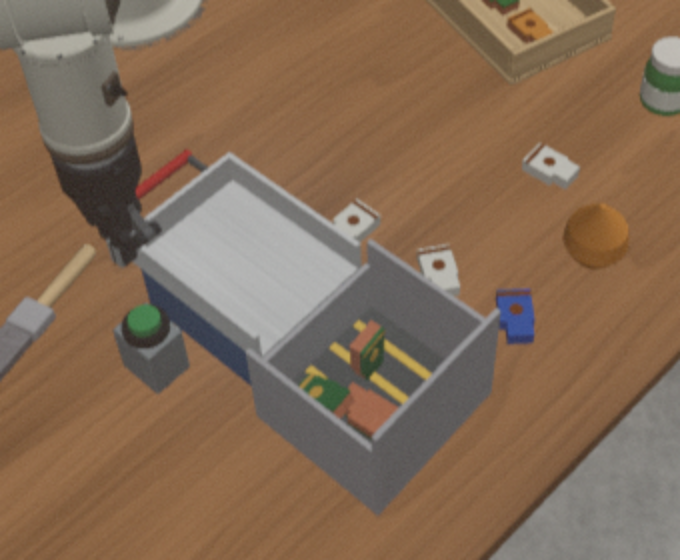

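The tray is level and the three greens are in the hopper. The button is ready, with its top at roughly z = 0.09–0.1.

>>> {"method": "drive_tool", "body": {"steps": [[1, 0, 0.002, 0.03, 0, 0, 0], [1, 0, 0, 0.04, 0, 0, 0], [1, 0, 0, 0.02, 0, 0, 0], [1, 0, 0, 0.008, 0, 0, 0], [1, 0, 0, 0, 0, 0, 0], [1, 0, 0, 0, 0, 0, 0]]}}

```text
time: 38.1
eef_pos: [0.5405, -0.3713, 0.1049]
orientation: [[-0.063, 0.998, 0.002], [0.998, 0.063, -0.001], [-0.001, 0.002, -1.0]]
force: [-0.5, -0.5, 0.3]
opening: -0.0003
finger_force: 0.0
```

>>> {"method": "drive_tool", "body": {"steps": [[1, 0, 0, 0.004, 0, 0, 0], [1, 0, 0, 0.002, 0, 0, 0], [1, 0, 0, 0, 0, 0, 0]]}}

```text
time: 38.4
eef_pos: [0.5405, -0.3714, 0.0982]
orientation: [[-0.063, 0.998, 0.002], [0.998, 0.063, -0.001], [-0.001, 0.002, -1.0]]
force: [1.1, -0.6, 2.7]
opening: -0.0002
finger_force: 0.9
```

>>> {"method": "drive_tool", "body": {"steps": [[1, 0, 0, 0.003, 0, 0, 0], [1, 0, 0, 0.003, 0, 0, 0], [1, 0, 0, 0.002, 0, 0, 0], [1, 0, 0, 0, 0, 0, 0]]}}

```text
time: 38.8
eef_pos: [0.5407, -0.3714, 0.0911]
orientation: [[-0.063, 0.998, 0.002], [0.998, 0.063, -0.001], [-0.001, 0.002, -1.0]]
force: [-1.4, 1.4, 10.7]
opening: 0.0002
finger_force: 5.7
```

>>> {"method": "drive_tool", "body": {"steps": [[1, 0, 0, 0.002, 0, 0, 0], [1, 0, 0, 0.001, 0, 0, 0], [1, 0, 0, 0, 0, 0, 0], [1, 0, 0, 0, 0, 0, 0]]}}

```text
time: 39.2
eef_pos: [0.5407, -0.3716, 0.0908]
orientation: [[-0.063, 0.998, 0.002], [0.998, 0.063, -0.001], [-0.001, 0.002, -1.0]]
force: [-7.2, 4.5, 27.0]
opening: 0.0002
finger_force: 13.6
```

The button is bottomed out: the force is 27 N and the tool no longer moves. I'm retracting and checking.

>>> {"method": "drive_tool", "body": {"steps": [[1, 0, 0, -0.02, 0, 0, 0], [1, 0, 0, -0.04, 0, 0, 0], [1, 0, 0, -0.05, 0, 0, 0], [1, 0.02, -0.04, -0.02, 0, 0, 0], [1, 0.02, -0.04, 0, 0, 0, 0], [1, 0.02, -0.04, 0, 0, 0, 0], [1, 0, 0, 0, 0, 0, 0], [1, 0, 0, 0, 0, 0, 0], [1, 0, 0, 0, 0, 0, 0]]}}

```text
time: 40.1
eef_pos: [0.4173, -0.3189, 0.2166]
orientation: [[-0.063, 0.998, 0.001], [0.998, 0.063, -0.0], [-0.001, 0.001, -1.0]]
force: [0.6, -0.8, -0.7]
opening: 0.0002
finger_force: 0.0
```

```bash
python3 chk.py
python3 - <<'E'
from h import *
im=manip.camera("top");cv2.imwrite("pics/t9.png",im[:,:,::-1])
E
```

```text
G [606. 453.] [ 0.1175 -0.6453] [109.  81.] 84.8
G [149. 338.] [0.4005 0.3746] [63. 40.] -14.3
G [486. 267.] [ 0.5472 -0.3917] [40. 37.] 89.1
G [150. 210.] [0.6959 0.3838] [67. 39.] -37.7
G [435. 195.] [ 0.6964 -0.2634] [61. 38.] 6.7
A [160. 300.] [0.4857 0.3527] [61. 40.] -12.4
A [267. 163.] [0.8036 0.1092] [76. 72.] -46.3
```

View pics/t9.png

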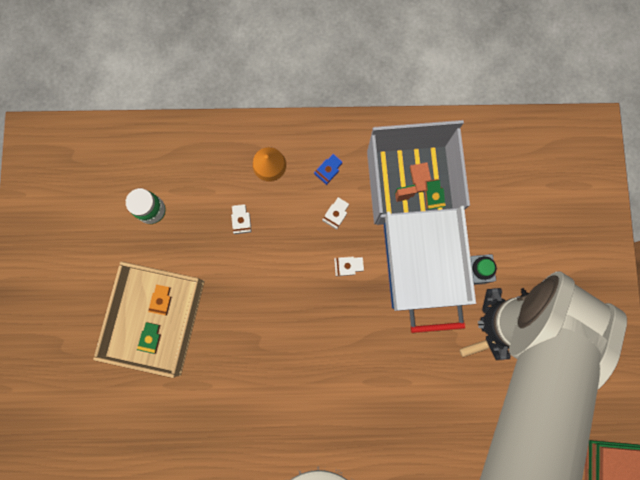

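The final view shows three greens in the hopper around (425,188), and green (149,338) and amber (160,300) in the crate. The tray is level, the bystanders have not moved, and the arm is clear.

```bash
python3 -c "
from workcell import manip;print(manip.close_job())"
```

```text
the job is handed in; nothing more can be done
None
```

The job is handed in, with no verdict returned: three greens tipped into the hopper, tray lowered level, button pressed fully down and released, the fourth green and the only amber piece in the crate, and the vase, jar and brush not disturbed.

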